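# Load the pen arbor into the engraver's taper socket

## Robot

A 6-joint arm with a two-finger parallel gripper is mounted at the origin on the work surface. World frame = base frame: x ahead of the robot, y to its left, z up, the work surface at z = 0. Lengths are in m, angles in rad, forces in N, time in s.
With the tool pointing down it reaches from about 0.35 to 0.775 m from the base axis. Payload 5.5 kg.
Tool frame: the origin (TCP) lies on the centre line of the jaws, within the pads' length; the fingertips stand 8 mm ahead of it and the grasp point (between the pads) lies 11 mm behind it; z points along the fingers, y is the direction in which the jaws open and shut (so a half turn about z gives the same grasp; the last joint's range is limited). The gripper opens to 85 mm and grips with 20 to 120 N. Pads are 22 mm wide; open, the fingers measure 114 mm over their backs; the gripper's body (76 mm by 85 mm) begins 54 mm behind the grasp point. The pads swing forward as they close: fully open they stand 13 mm farther back than shut.
Start: joints at [1.027, 0.313, 0.046, 1.304, 0, 1.431], TCP at [0.226, 0.529, 0.239] pointing down, gripper open.
Joint ranges: [-2.76, 2.76], [-0.86, 1.69], [-1.03, 1.26], [-2.2, 2.34], [-1.47, 1.5], [-3.14, 3.14]. Speed limits (rad/s): [2.57, 2.57, 3.14, 3.14, 3.14, 3.14].

## Interface

Orientations are given as [roll, pitch, yaw] about the fixed x, y, z axes, in that order (R = Rz(yaw) Ry(pitch) Rx(roll)).
In Python, from workcell import status, cams, workorder gives the robot as it stands.
- The arm moves only by the tool arm_command, never from a script. Its argument "targets" is a list of rows, each an object of numbers: "gripper": the gripper command: -1 is fully open, 1 is shut, values between are in proportion; "x", "y", "z": the shift along the tool's x, y, z in mm; "wx", "wy", "wz": the turn, a rotation vector about the tool's x, y, z in degrees. In form: [{"gripper": .., "x": .., "y": .., "z": .., "wx": .., "wy": .., "wz": ..}, ...]. A call has 1 to 5 rows; each row is the pose to reach, as a shift and turn from the pose commanded when the call began, along the tool's axes at that moment; what a row does not reach only later rows make up. A row lasts 1/8 s, in which the tool goes at most 62.5 mm and 10.7 degrees, less where a joint would pass 70% of its speed; a pose out of reach is approached as far as the arm can. A call with a gripper value outside its range is refused whole. The fingers move at their own pace and stop on an object; "squeeze" is the grip in N (left out, the last holds). Time passes only in rows, so rows that repeat a pose let the fingers close. It gives the time, the measured TCP pose, the force and the opening at its end, in the units of the state.
- status.sense(): the state, without advancing time (a new reading comes with each control period).
- cams.camera(name): name is "scene" or "top" or "wrist"; returns (picture, depth): 420x560x3 uint8, red, green, blue; 420x560 float32, m along the optical axis (not along the pixel's ray), 0 where there is no reading.
- cams.camera_params(name): a dict with "fx", "fy", "cx", "cy" (pixels), "R" (3x3) and "t" (3): a world point X has camera coordinates R X + t. Camera axes: x right, y down, z forward; pixel columns grow to the right and rows downward; lengths in m; the calibration is good to about 2 mm. The wrist camera is an equidistant fisheye: a pixel r from the principal point sees the ray r / f radians off the axis. A picture is of the moment at which its call begins: read the wrist's pose just before it. camera_params takes no time and is no camera call; for the wrist camera it gives the pose at the moment of the call.
- workorder.hand_in(): hands the job in, once; it reports no verdict.
The state is a dict: "time_s": time; "joint_positions": joint angles; "joint_velocities": joint speeds; "effort": joint torques, N m; "tool_pos": TCP position; "tool_rot": TCP orientation; "force": force on the tool from outside, world axes, zero at the start; "ft_torque": the same for the moment, N m; "opening": opening from 0.0 (shut) to 1.0 (fully open).
Only numpy, scipy, OpenCV 4.12 (cv2) and the standard library are available. Lean on these libraries where they do the work, as an engineer would, in place of code of your own. Each camera call takes 0.05 s, during which the arm holds its last target. There are 200 camera calls.

## Task

Lift the blue pen arbor out of the wooden rack, stand its taper in the round metal taper socket so that it rests upright on the three spring rollers, and let go of it there. Then tap it straight down on its flat top with the closed gripper until it snaps past the rollers and sits fully home on the socket's rim, and leave it locked there. Leave the red and the black arbor in their places in the rack.

Things in the scene. Friction and masses are not known exactly. Their poses are not given: they have to be found in the camera images.
- arbor_blue: upright blue pen arbor, 108 mm tall, about 0.18 kg: taper shank 48 mm long (16 mm diameter at the nose, 30 mm at the top), aluminium flange 46 mm diameter and 10 mm thick, then a plain round blue body 26 mm diameter, 50 mm tall, with a flat top. Grip the upper 40 mm. Origin: centre of the nose's underside, z up its axis; flange underside at 48 mm, flat top at 108 mm.
- arbor_blue_flange (a point): centre of the underside of the blue arbor's flange, z up its axis. At the start the flange rests on a plywood rack 90 x 270 x 60 mm high with three holes 85 mm apart in a row, one arbor in each, which is where varies; the shank hangs loosely in the hole, so lift 50 mm or more to clear the rack.
- arbor_red: red pen arbor, 108 mm tall, 0.18 kg, same shape as the blue one, standing in another hole of the rack. Origin: centre of its underside, z up.
- arbor_black: black pen arbor, 108 mm tall, 0.18 kg, same shape as the blue one, standing in another hole of the rack. Origin: centre of its underside, z up.
- socket_rim (a point): centre of the taper socket's open mouth, in the plane of its rim, 72 mm above the table, z up. A fixed aluminium cone: bore 33 mm diameter at the rim, narrowing downward like the shank, deeper than it. Full home is the flange underside on the rim (0 mm); the rollers then close over the flange and hold it down.
- socket: the taper socket's stand, origin under its centre. White round base 124 mm diameter; three white posts 49 mm from the axis, 94 mm tall, each with a brass spring roller, axis 12 mm above the rim; 39 mm between rollers. A gently set arbor rests on them, flange underside about 14 mm above the rim; it takes 10 to 15 N down on its top to snap through. A hard push or a high drop would drive it through too soon.

How it is judged:
On the way, in this order (a step that is already met when the one before it is completed fails the run):
1. the blue arbor stands in the socket, resting upright on the rollers (flange underside 8 to 22 mm above the rim, within 8 mm of the axis), touched by nothing of the robot (z of arbor_blue_flange in the frame of socket_rim between 0.008 and 0.022 m and horizontal distance between arbor_blue_flange and socket_rim below 0.008 m and angle between arbor_blue's own z axis and vertical below 0.17 rad and contact force between each of the arm, the fingers and arbor_blue below 0.1 N and linear speed of arbor_blue below 0.02 m/s), for 0.2 s.
2. it has been tapped home: flange underside less than 5 mm above the rim (z of arbor_blue_flange in the frame of socket_rim below 0.005 m and horizontal distance between arbor_blue_flange and socket_rim below 0.006 m and angle between arbor_blue's own z axis and vertical below 0.1 rad), for 0.1 s.
At the end, for the whole second after the job is handed in: The blue arbor sits locked in the taper socket: flange underside less than 5 mm above the rim, within 6 mm of the socket's axis, upright within 0.1 rad and at rest; the red and black arbors are within 15 mm of where they started in the rack (all of step 2 and linear speed of arbor_blue below 0.02 m/s and angular speed of arbor_blue below 0.2 rad/s and distance of each of arbor_red, arbor_black from where it was at the start of the episode below 0.015 m); the robot touches nothing.
It fails at once if the red or the black arbor is pulled out of its place (moved more than 30 mm) (distance of any of arbor_red, arbor_black from where it was at the start of the episode above 0.03 m).
It also fails if it takes over 48 s, if anything falls off the work surface, if the arm or the gripper's body presses on something with over 40 N, if the wrist force passes 120 N, or if a joint passes its speed limit or range.

## Working session

There is one attempt and no reset: what is moved stays moved. The work goes in short steps, Python scripts to look and compute and a tool call to move; the robot and the scene stay as the last step left them, time stands still between calls to the robot, and variables do not carry over. Pictures are saved under pics/ and viewed, about 8 in all and at most 12, crops included, and the job is handed in when it is done.

Besides the shell and the picture viewer there is one more tool, called after "Call:" by a JSON object that holds its "api" and its "payload". arm_command: Moves the arm, as the interface text tells. Its arguments: {"type":"object","properties":{"targets":{"type":"array"},"squeeze":{"type":"number"}},"required":["targets"]}

```bash
mkdir -p pics; ls; python3 - <<'E'
from workcell import status,cams
import cv2,numpy as np
s=status.sense();print(s)
ims=[]
for n in("scene","top"):
    im,d=cams.camera(n);p=cams.camera_params(n);print(n,p)
    np.savez(f"{n}.npz",im=im,d=d);cv2.imwrite(f"pics/{n}0.png",im[:,:,::-1])
E
```

```text
pics
{'time_s': 0.0, 'joint_positions': array([ 1.02741217e+00,  3.14021730e-01,  4.49708269e-02,  1.30359838e+00,
       -2.27748815e-05,  1.43122209e+00]), 'joint_velocities': array([ 1.46035389e-04, -1.05736361e-03,  1.71651302e-03, -6.10254425e-04,
        9.31072286e-05,  2.35966986e-04]), 'effort': array([ 1.59401818e-03, -4.80626750e+01,  2.98532724e+01,  1.91081723e-02,
       -1.79333369e-04, -2.24368236e-06]), 'tool_pos': array([0.22567172, 0.5283198 , 0.23839339]), 'tool_rot': array([-3.13975455e+00, -2.35232605e-04,  2.73778254e+00]), 'force': array([-0.24053228,  0.58381736,  0.34928382]), 'ft_torque': array([-0.07370731, -0.03087951,  0.05109318]), 'opening': 1.0024653064488676}
scene {'fx': 385.73106602521585, 'fy': 385.73106602521585, 'cx': 277.6841893240561, 'cy': 213.24917072926914, 'R': array([[-0.16828061,  0.98563175,  0.01454967],
       [ 0.51593379,  0.10064508, -0.85069553],
       [-0.83993688, -0.13564889, -0.52545734]]), 't': array([ 0.1228339 , -0.22190592,  1.22942634])}
top {'fx': 489.506259293762, 'fy': 489.506259293762, 'cx': 283.9196916717168, 'cy': 222.27688740380563, 'R': array([[-0.02602552, -0.9994796 , -0.0190577 ],
       [-0.99649582,  0.02745433, -0.07900845],
       [ 0.07949055,  0.01693468, -0.99669176]]), 't': array([-0.01184648,  0.54172393,  1.20173748])}
```

View pics/top0.png

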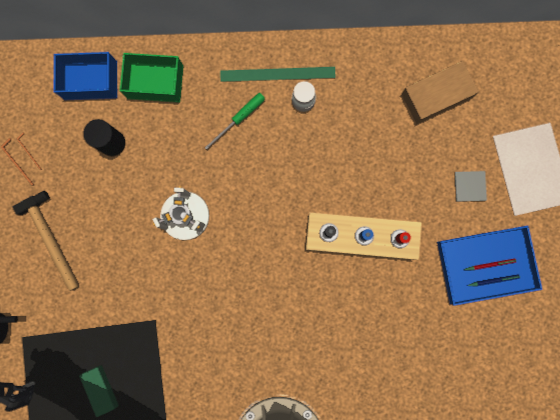

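View pics/scene0.png

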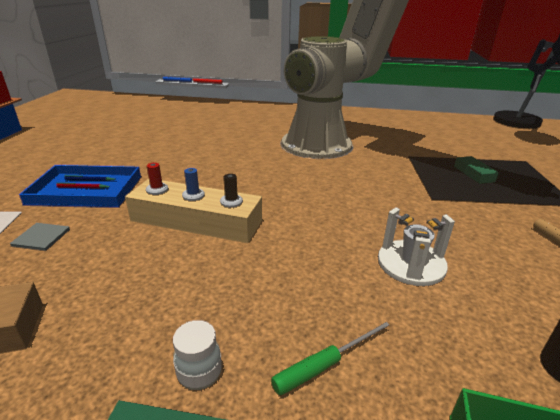

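The top view shows black at (329,232), blue at (366,235) and red at (402,238) in the rack, with the socket base at about (184,215). The scene view agrees.

```bash
cat > h.py <<'E'
import numpy as np,cv2
def ray(p,u,v,z):
    d=p['R'].T@np.array([(u-p['cx'])/p['fx'],(v-p['cy'])/p['fy'],1]);c=-p['R'].T@p['t']
    return c+d*(z-c[2])/d[2]
def cloud(p,d):
    v,u=np.mgrid[:d.shape[0],:d.shape[1]]
    X=np.stack([(u-p['cx'])/p['fx']*d,(v-p['cy'])/p['fy']*d,d],-1)
    return (X-p['t'])@p['R']
E
python3 - <<'E'
from workcell import cams
from h import *
for n in("top","scene"):
    p=cams.camera_params(n);f=np.load(n+".npz");im,d=f['im'],f['d'];C=cloud(p,d)
    hsv=cv2.cvtColor(im,cv2.COLOR_RGB2HSV)
    roi=np.zeros(d.shape,bool)
    if n=="top": roi[215:255,310:420]=1
    else: roi[160:210,140:250]=1
    for name,m in (("blue",(hsv[...,0]>100)&(hsv[...,0]<130)&(hsv[...,1]>100)),("red",((hsv[...,0]<5)|(hsv[...,0]>172))&(hsv[...,1]>150)),("black",hsv[...,2]<60)):
        m=m&roi; P=C[m]; t=P[P[:,2]>np.percentile(P[:,2],95)-.006]
        v,u=np.nonzero(m);print(n,name,m.sum(),"zmax",P[:,2].max().round(4),"top bbox mid",((t.min(0)+t.max(0))/2).round(4),(t.max(0)-t.min(0)).round(3),"px",u.min(),u.max(),v.min(),v.max())
    # rack heading from depth
    m=(abs(C[...,2]-.06)<.006)&(hsv[...,0]<30)&(hsv[...,1]>60)
    if n=="top":
        r=np.zeros_like(m);r[200:270,295:430]=1;m&=r
        pts=C[m][:,:2].astype(np.float32);print("rack",cv2.minAreaRect(pts))
    # socket
    s=np.zeros(d.shape,bool)
    if n=="top": s[180:250,145:220]=1
    else: s[200:290,370:460]=1
    m=s&(C[...,2]>.002)&(C[...,2]<.02)&(hsv[...,1]<60)&(hsv[...,2]>110)
    print("base",m.sum(),cv2.minEnclosingCircle(C[m][:,:2].astype(np.float32)),np.median(C[m][:,2]))
    m=s&(C[...,2]>.084)&(C[...,2]<.105);k,l,st,ce=cv2.connectedComponentsWithStats(m.astype(np.uint8))
    for i in range(1,k):print("post",st[i,4],C[l==i].mean(0).round(4))
    m=s&(abs(C[...,2]-.072)<.005);m&=np.linalg.norm(C[...,:2]-C[s&(C[...,2]>.002)].mean(0)[:2],axis=-1)<.035
    if m.sum()>5:print("rim",m.sum(),cv2.minEnclosingCircle(C[m][:,:2].astype(np.float32)))
im=np.load("top.npz")['im']
a=cv2.resize(im[180:250,145:225],None,fx=5,fy=5,interpolation=2);b=cv2.resize(im[205:265,300:425],None,fx=5,fy=5,interpolation=2)
o=np.zeros((300+350,625,3),np.uint8);o[:350,:400]=a;o[350:]=b
cv2.imwrite("pics/crop.png",cv2.resize(o[:600],None,fx=1,fy=1)[:,:,::-1])
E
```

```text
top blue 94 zmax 1.2403 top bbox mid [ 0.4784 -0.1377  0.6786] [0.069 0.181 1.124] px 360 372 229 239
top red 102 zmax 1.2403 top bbox mid [ 0.4737 -0.1796  0.6785] [0.059 0.265 1.124] px 396 409 232 242
top black 37 zmax 0.1236 top bbox mid [ 0.5059 -0.1625  0.1202] [0.014 0.082 0.007] px 324 363 230 239
rack ((0.5007126331329346, -0.2168138474225998), (0.27023282647132874, 0.0901515781879425), 83.28964233398438)
base 1055 ((0.5666409730911255, 0.22655774652957916), 0.06179467588663101) 0.011725736096316917
post 137 [0.6049 0.2228 0.09  ]
post 138 [0.5498 0.2621 0.0899]
post 137 [0.5431 0.1941 0.0903]
rim 160 ((0.5663766264915466, 0.22721435129642487), 0.02620522864162922)
scene blue 253 zmax 0.4554 top bbox mid [ 0.8291 -0.081   0.2848] [0.677 0.298 0.341] px 140 197 168 193
scene red 250 zmax 0.4554 top bbox mid [ 0.8252 -0.1229  0.2848] [0.685 0.382 0.341] px 147 161 163 187
scene black 309 zmax 0.1204 top bbox mid [ 0.5151 -0.1651  0.1171] [0.022 0.086 0.006] px 140 237 173 199
base 1450 ((0.5695164799690247, 0.22430816292762756), 0.06252441555261612) 0.011284583148931451
post 181 [0.5482 0.1915 0.0887]
post 207 [0.5547 0.2615 0.0888]
post 224 [0.6151 0.22   0.0893]
rim 166 ((0.572158694267273, 0.22449979186058044), 0.026200029999017715)
```

View pics/crop.png

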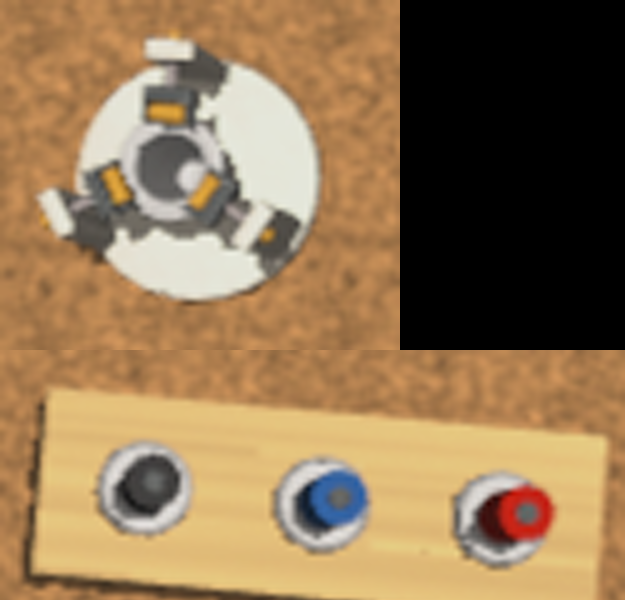

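```bash
cat >> h.py <<'E'
from scipy.spatial.transform import Rotation as Ro
def go(s,xyz,yaw=1.453):
    R=Ro.from_euler('xyz',s['tool_rot']);T=Ro.from_euler('xyz',[np.pi,0,yaw])
    d=R.inv().apply(np.array(xyz)-s['tool_pos'])*1000;w=np.degrees((R.inv()*T).as_rotvec())
    print("mm",d.round(1),"deg",w.round(1))
E
python3 - <<'E'
from workcell import cams,status
from h import *
p=cams.camera_params("top")
print("blue flange",ray(p,364.4,235.9,.07),"top",ray(p,367.6,234.4,.12),"rim",ray(p,145+173/5,180+168/5,.072))
w=cams.camera_params("wrist");print(w,"cam",-w['R'].T@w['t'])
go(status.sense(),(.55,.20,.30))
E
```

```text
blue flange [ 0.49944459 -0.21832028  0.07      ] top [ 0.50030595 -0.21842317  0.12      ] rim [0.56504106 0.22338177 0.072     ]
{'fx': 325.19226210127806, 'fy': 325.19226210127806, 'cx': 282.6191004724278, 'cy': 213.5994814090387, 'R': array([[ 0.39159158,  0.92013799, -0.00145126],
       [ 0.88310853, -0.37538873,  0.2814296 ],
       [ 0.25840928, -0.11148708, -0.95958078]]), 't': array([-0.57448336, -0.03641474,  0.37936133])} cam [0.15909053 0.55722817 0.3734423 ]
mm [-427.2 -174.7  -61.3] deg [-0.1  0.  73.6]
```

Call:
{"api": "arm_command", "payload": {"targets": [{"x": -60,"y": -25,"z": -15,"wz": 10.5,"gripper": -1},{"x": -115,"y": -48,"z": -30,"wz": 21,"gripper": -1},{"x": -170,"y": -70,"z": -45,"wz": 31.5,"gripper": -1},{"x": -225,"y": -92,"z": -60,"wz": 42,"gripper": -1},{"x": -280,"y": -115,"z": -61,"wz": 52.5,"gripper": -1}]}}

```text
$.targets[0]: bad value
```

```bash
python3 - <<'E'
from workcell import status
from h import *
go(status.sense(),(.55,.20,.30))
E
```

```text
mm [-427.2 -174.7  -61.3] deg [-0.1  0.  73.6]
```

Rows need all seven keys, it seems.

Call:
{"api": "arm_command", "payload": {"targets": [{"gripper": -1,"x": -55,"y": -22,"z": -15,"wx": 0,"wy": 0,"wz": 10.5},{"gripper": -1,"x": -110,"y": -45,"z": -30,"wx": 0,"wy": 0,"wz": 21},{"gripper": -1,"x": -165,"y": -67,"z": -45,"wx": 0,"wy": 0,"wz": 31.5},{"gripper": -1,"x": -220,"y": -90,"z": -60,"wx": 0,"wy": 0,"wz": 42},{"gripper": -1,"x": -275,"y": -112,"z": -61,"wx": 0,"wy": 0,"wz": 52.5}]}}

```text
time_s: 0.72
tool_pos: [0.4363, 0.3164, 0.3014]
tool_rot: [3.14, -0.001, 1.816]
force: [-0.3, -0.3, -0.6]
opening: 1.001
```

```bash
python3 - <<'E'
from workcell import status
from h import *
go(status.sense(),(.55,.20,.30))
E
```

```text
mm [-140.5   82.1    1.4] deg [ 0.1 -0.1 20.8]
```

Call:
{"api": "arm_command", "payload": {"targets": [{"gripper": -1,"x": -47,"y": 27,"z": 0,"wx": 0,"wy": 0,"wz": 10},{"gripper": -1,"x": -94,"y": 55,"z": 0,"wx": 0,"wy": 0,"wz": 20.8},{"gripper": -1,"x": -140,"y": 82,"z": 1,"wx": 0,"wy": 0,"wz": 20.8},{"gripper": -1,"x": -140,"y": 82,"z": 1,"wx": 0,"wy": 0,"wz": 20.8},{"gripper": -1,"x": -140,"y": 82,"z": 1,"wx": 0,"wy": 0,"wz": 20.8}]}}

```text
time_s: 1.35
tool_pos: [0.5485, 0.2024, 0.2987]
tool_rot: [-3.14, 0.0, 1.458]
force: [-1.2, 0.0, -0.3]
opening: 0.999
```

```bash
python3 - <<'E'
from workcell import status,cams
from h import *
s=status.sense();print(s['tool_pos'],s['tool_rot'],s['force'])
p=cams.camera_params("wrist");im,d=cams.camera("wrist")
np.savez("w1.npz",im=im,d=d,**p);cv2.imwrite("pics/w1.png",im[:,:,::-1])
go(s,(.50,-.217,.22))
E
```

```text
[0.54854158 0.20236138 0.29873535] [-3.13998470e+00  7.58002921e-05  1.45783426e+00] [-1.15627561  0.03871179 -0.31364566]
mm [-422.2   -0.8   78.8] deg [-0.1  0.   0.3]
```

View pics/w1.png

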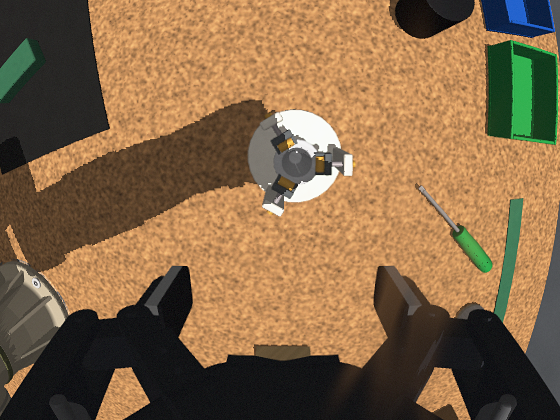

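Wrist view: rim at about (295,162), base centre (295,157), with posts around it.

```bash
cat >> h.py <<'E'
def fray(p,u,v):
    a=np.stack([(np.asarray(u,float)-p['cx'])/p['fx'],(np.asarray(v,float)-p['cy'])/p['fy']],-1)
    r=np.linalg.norm(a,axis=-1,keepdims=True)
    return np.concatenate([a*np.tan(r)/np.maximum(r,1e-9),np.ones_like(r)],-1)
def fcloud(p,d):
    v,u=np.mgrid[:d.shape[0],:d.shape[1]]
    return (fray(p,u,v)*d[...,None]-p['t'])@p['R']
def fplane(p,u,v,z):
    D=fray(p,u,v)@p['R'];c=-p['R'].T@p['t'];return c+D*((z-c[2])/D[...,2:3])
def socket(p,im,d):
    C=fcloud(p,d);ok=(d>0)&(np.linalg.norm(C[...,:2]-[.567,.226],axis=-1)<.07)
    hsv=cv2.cvtColor(im,cv2.COLOR_RGB2HSV)
    m=ok&(abs(C[...,2]-.072)<.004)&(np.linalg.norm(C[...,:2]-[.567,.226],axis=-1)<.03)
    v,u=np.nonzero(m);print("rim",m.sum(),np.median(C[m][:,2]),cv2.minEnclosingCircle(fplane(p,u,v,.072)[:,:2].astype(np.float32)))
    m=ok&(C[...,2]>.003)&(C[...,2]<.018);v,u=np.nonzero(m);z=np.median(C[m][:,2])
    print("base",m.sum(),z,cv2.minEnclosingCircle(fplane(p,u,v,z)[:,:2].astype(np.float32)))
    m=ok&(abs(C[...,2]-.094)<.004)&(np.linalg.norm(C[...,:2]-[.567,.226],axis=-1)>.035)
    k,l,st,ce=cv2.connectedComponentsWithStats(m.astype(np.uint8));ps=[fplane(p,*ce[i],.094) for i in range(1,k) if st[i,4]>15]
    print("posts",np.round(ps,4))
    if len(ps)==3:
        A=np.array(ps)[:,:2];M=np.c_[2*A,np.ones(3)];x=np.linalg.solve(M,(A**2).sum(1));print("circ",x[:2],np.sqrt(x[2]+x[:2]@x[:2]))
E
python3 - <<'E'
from h import *
f=dict(np.load("w1.npz"));socket(f,f['im'],f['d']);print(fplane(f,295.,162.,.072))
E
```

```text
rim 785 0.07205906144018348 ((0.5654715299606323, 0.2273188680410385), 0.02635282091796398)
base 3838 0.012249729788063532 ((0.5654789209365845, 0.22708408534526825), 0.06198008731007576)
posts [[0.5436 0.2757 0.094 ]
 [0.5549 0.2602 0.094 ]
 [0.5435 0.2551 0.094 ]
 [0.6188 0.221  0.094 ]
 [0.541  0.2016 0.094 ]
 [0.5341 0.1834 0.094 ]]
[0.56398571 0.22678323 0.072     ]
```

Call:
{"api": "arm_command", "payload": {"targets": [{"gripper": -1,"x": -60,"y": 0,"z": 0,"wx": 0,"wy": 0,"wz": 0},{"gripper": -1,"x": -120,"y": 0,"z": 15,"wx": 0,"wy": 0,"wz": 0},{"gripper": -1,"x": -180,"y": 0,"z": 30,"wx": 0,"wy": 0,"wz": 0},{"gripper": -1,"x": -240,"y": 0,"z": 45,"wx": 0,"wy": 0,"wz": 0},{"gripper": -1,"x": -300,"y": 0,"z": 60,"wx": 0,"wy": 0,"wz": 0}]}}

```text
time_s: 2.02
tool_pos: [0.5147, -0.0956, 0.2394]
tool_rot: [3.14, -0.0, 1.461]
force: [1.4, -0.0, 0.4]
opening: 1.001
```

```bash
python3 - <<'E'
from workcell import status
from h import *
go(status.sense(),(.50,-.217,.22))
E
```

```text
mm [-122.3   -1.4   19.4] deg [ 0.1 -0.   0.5]
```

Call:
{"api": "arm_command", "payload": {"targets": [{"gripper": -1,"x": -60,"y": -1,"z": 10,"wx": 0,"wy": 0,"wz": 0},{"gripper": -1,"x": -122,"y": -1,"z": 19,"wx": 0,"wy": 0,"wz": 0},{"gripper": -1,"x": -122,"y": -1,"z": 19,"wx": 0,"wy": 0,"wz": 0},{"gripper": -1,"x": -122,"y": -1,"z": 19,"wx": 0,"wy": 0,"wz": 0}]}}

```text
time_s: 2.52
tool_pos: [0.5006, -0.2155, 0.2204]
tool_rot: [-3.141, -0.001, 1.459]
force: [0.3, 0.5, 1.0]
opening: 0.999
```

```bash
python3 - <<'E'
from workcell import status,cams
from h import *
s=status.sense();print(s['tool_pos'],s['tool_rot'],s['force'])
p=cams.camera_params("wrist");im,d=cams.camera("wrist")
np.savez("w2.npz",im=im,d=d,**p);cv2.imwrite("pics/w2.png",im[:,:,::-1])
C=fcloud(p,d)
hsv=cv2.cvtColor(im,cv2.COLOR_RGB2HSV)
n=np.linalg.norm(C[...,:2]-[.5,-.217],axis=-1)<.05
m=(d>0)&n&(C[...,2]>.114)&(C[...,2]<.126);v,u=np.nonzero(m);print("top",m.sum(),C[m].mean(0),cv2.minEnclosingCircle(fplane(p,u,v,.12)[:,:2].astype(np.float32)))
m=(d>0)&n&(C[...,2]>.066)&(C[...,2]<.074);v,u=np.nonzero(m);print("flange",m.sum(),cv2.minEnclosingCircle(fplane(p,u,v,.07)[:,:2].astype(np.float32)))
go(s,(.50,-.217,.22))
E
```

```text
[ 0.50057106 -0.2154641   0.22044633] [-3.14136866e+00 -7.50088969e-04  1.45942143e+00] [0.30854983 0.50090806 1.04759021]
top 889 [ 0.49903338 -0.2168926   0.12011921] ((0.49911201000213623, -0.21697990596294403), 0.01339910551905632)
flange 950 ((0.4989672303199768, -0.21705502271652222), 0.02292156033217907)
mm [-1.6 -0.4  0.4] deg [-0.  -0.   0.4]
```

View pics/w2.png

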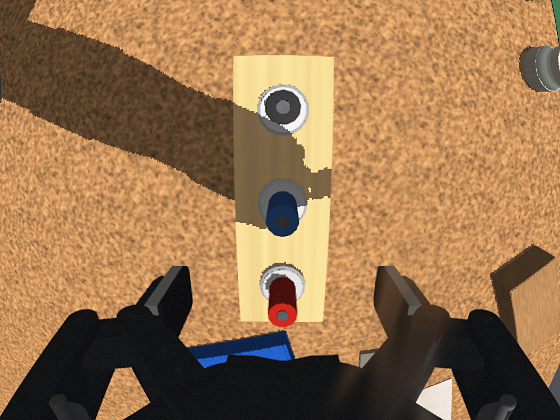

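Blue's axis is at (0.499,-0.217). The measured radii of 13.4 and 22.9 mm match the given sizes, and the jaws are square across the row. Descending now.

Call:
{"api": "arm_command", "payload": {"targets": [{"gripper": -1,"x": -1.5,"y": -1.5,"z": 40,"wx": 0,"wy": 0,"wz": 0},{"gripper": -1,"x": -1.5,"y": -1.5,"z": 80,"wx": 0,"wy": 0,"wz": 0},{"gripper": -1,"x": -1.5,"y": -1.5,"z": 110,"wx": 0,"wy": 0,"wz": 0},{"gripper": -1,"x": -1.5,"y": -1.5,"z": 127,"wx": 0,"wy": 0,"wz": 0},{"gripper": -1,"x": -1.5,"y": -1.5,"z": 127,"wx": 0,"wy": 0,"wz": 0}]}}

```text
time_s: 3.2
tool_pos: [0.4986, -0.2154, 0.0925]
tool_rot: [-3.139, -0.001, 1.462]
force: [-0.6, 0.5, 0.4]
opening: 1.004
```

Call:
{"api": "arm_command", "payload": {"targets": [{"gripper": 0,"x": 0,"y": 0,"z": 0,"wx": 0,"wy": 0,"wz": 0},{"gripper": 1,"x": 0,"y": 0,"z": 0,"wx": 0,"wy": 0,"wz": 0},{"gripper": 1,"x": 0,"y": 0,"z": 0,"wx": 0,"wy": 0,"wz": 0},{"gripper": 1,"x": 0,"y": 0,"z": 0,"wx": 0,"wy": 0,"wz": 0},{"gripper": 1,"x": 0,"y": 0,"z": 0,"wx": 0,"wy": 0,"wz": 0}], "squeeze": 40}}

```text
time_s: 3.82
tool_pos: [0.4995, -0.2183, 0.0941]
tool_rot: [3.14, 0.0, 1.458]
force: [-0.2, 0.9, 5.4]
opening: 0.29
```

Call:
{"api": "arm_command", "payload": {"targets": [{"gripper": 1,"x": 0,"y": 0,"z": -15,"wx": 0,"wy": 0,"wz": 0},{"gripper": 1,"x": 0,"y": 0,"z": -40,"wx": 0,"wy": 0,"wz": 0},{"gripper": 1,"x": 0,"y": 0,"z": -75,"wx": 0,"wy": 0,"wz": 0},{"gripper": 1,"x": 0,"y": 0,"z": -110,"wx": 0,"wy": 0,"wz": 0},{"gripper": 1,"x": 0,"y": 0,"z": -130,"wx": 0,"wy": 0,"wz": 0}]}}

```text
time_s: 4.45
tool_pos: [0.4994, -0.2184, 0.2258]
tool_rot: [3.14, 0.001, 1.458]
force: [-0.5, 0.2, -1.6]
opening: 0.296
```

```bash
python3 - <<'E'
from workcell import status
from h import *
s=status.sense();print(s['force'],s['opening']);go(s,(.5655,.227,.23))
E
```

```text
[-0.54048283  0.20131689 -1.62762747] 0.2963079232787389
mm [450.1  15.7  -4.7] deg [0.1 0.1 0.3]
```

Lifted: the force shows the arbor's weight. The path crosses above black, so I'm raising it first.

Call:
{"api": "arm_command", "payload": {"targets": [{"gripper": 1,"x": 15,"y": 0,"z": -35,"wx": 0,"wy": 0,"wz": 0},{"gripper": 1,"x": 65,"y": 2,"z": -40,"wx": 0,"wy": 0,"wz": 0},{"gripper": 1,"x": 125,"y": 4,"z": -40,"wx": 0,"wy": 0,"wz": 0},{"gripper": 1,"x": 185,"y": 6,"z": -40,"wx": 0,"wy": 0,"wz": 0},{"gripper": 1,"x": 245,"y": 8,"z": -40,"wx": 0,"wy": 0,"wz": 0}]}}

```text
time_s: 5.08
tool_pos: [0.5343, 0.0261, 0.2638]
tool_rot: [3.141, 0.0, 1.458]
force: [0.7, 0.1, -1.6]
opening: 0.292
```

```bash
python3 - <<'E'
from workcell import status
from h import *
s=status.sense();print(s['force'],s['opening']);go(s,(.5655,.227,.26))
E
```

```text
[ 0.72124051  0.06061797 -1.55937847] 0.2918100387111278
mm [203.2   8.3   3.8] deg [0.  0.  0.3]
```

Call:
{"api": "arm_command", "payload": {"targets": [{"gripper": 1,"x": 60,"y": 2,"z": 0,"wx": 0,"wy": 0,"wz": 0},{"gripper": 1,"x": 120,"y": 4,"z": 0,"wx": 0,"wy": 0,"wz": 0},{"gripper": 1,"x": 170,"y": 6,"z": 4,"wx": 0,"wy": 0,"wz": 0},{"gripper": 1,"x": 203,"y": 8,"z": 4,"wx": 0,"wy": 0,"wz": 0},{"gripper": 1,"x": 203,"y": 8,"z": 4,"wx": 0,"wy": 0,"wz": 0}]}}

```text
time_s: 5.7
tool_pos: [0.5648, 0.2275, 0.259]
tool_rot: [-3.141, 0.0, 1.462]
force: [1.2, 0.7, -1.5]
opening: 0.291
```

Call:
{"api": "arm_command", "payload": {"targets": [{"gripper": 1,"x": 0,"y": 0,"z": 0,"wx": 0,"wy": 0,"wz": 0},{"gripper": 1,"x": 0,"y": 0,"z": 0,"wx": 0,"wy": 0,"wz": 0}]}}

```text
time_s: 5.95
tool_pos: [0.5651, 0.2241, 0.2596]
tool_rot: [-3.142, 0.0, 1.457]
force: [-0.2, 0.7, -2.8]
opening: 0.291
```

```bash
python3 - <<'E'
from workcell import status,cams
from h import *
s=status.sense();print(s['tool_pos'],s['tool_rot'],s['force'])
p=cams.camera_params("wrist");im,d=cams.camera("wrist")
np.savez("w3.npz",im=im,d=d,**p);cv2.imwrite("pics/w3.png",im[:,:,::-1])
C=fcloud(p,d);n=np.linalg.norm(C[...,:2]-s['tool_pos'][:2],axis=-1)<.035
m=(d>0)&n&(C[...,2]>.155)
# flange top plane
z=C[m][:,2];h,e=np.histogram(z,np.arange(.15,.32,.005));print(dict(zip(e.round(3),h)))
np.set_printoptions(suppress=True)
socket(p,im,d)
p2=cams.camera_params("top");im2,d2=cams.camera("top");p3=cams.camera_params("scene");im3,d3=cams.camera("scene")
np.savez("t3.npz",im=im2,d=d2,**p2);np.savez("s3.npz",im=im3,d=d3,**p3)
o=np.hstack([cv2.resize(im3[80:300,340:500],None,fx=2.5,fy=2.5),cv2.resize(im[0:400,150:430],(385,550))])
cv2.imwrite("pics/v3.png",o[:,:,::-1])
E
```

```text
[0.56509328 0.2240799  0.25956875] [-3.14156828e+00  2.51531533e-04  1.45692112e+00] [-0.1930968   0.67595277 -2.75842871]
{np.float64(0.15): np.int64(0), np.float64(0.155): np.int64(0), np.float64(0.16): np.int64(0), np.float64(0.165): np.int64(0), np.float64(0.17): np.int64(0), np.float64(0.175): np.int64(0), np.float64(0.18): np.int64(0), np.float64(0.185): np.int64(0), np.float64(0.19): np.int64(0), np.float64(0.195): np.int64(0), np.float64(0.2): np.int64(0), np.float64(0.205): np.int64(0), np.float64(0.21): np.int64(0), np.float64(0.215): np.int64(0), np.float64(0.22): np.int64(0), np.float64(0.225): np.int64(47), np.float64(0.23): np.int64(802), np.float64(0.235): np.int64(1341), np.float64(0.24): np.int64(161), np.float64(0.245): np.int64(181), np.float64(0.25): np.int64(219), np.float64(0.255): np.int64(378), np.float64(0.26): np.int64(506), np.float64(0.265): np.int64(566), np.float64(0.27): np.int64(626), np.float64(0.275): np.int64(697), np.float64(0.28): np.int64(964), np.float64(0.285): np.int64(3146), np.float64(0.29): np.int64(449), np.float64(0.295): np.int64(985), np.float64(0.3): np.int64(913), np.float64(0.305): np.int64(1865), np.float64(0.31): np.int64(87)}
rim 935 0.07194808417874175 ((0.565453052520752, 0.22695204615592957), 0.026157796382904053)
base 4181 0.012299887320610043 ((0.5657395720481873, 0.2269526869058609), 0.061536647379398346)
posts [[0.5432 0.2754 0.094 ]
 [0.5509 0.2583 0.094 ]
 [0.6189 0.222  0.094 ]]
circ [0.61540853 0.29730391] 0.07543111755923426
```

View pics/v3.png

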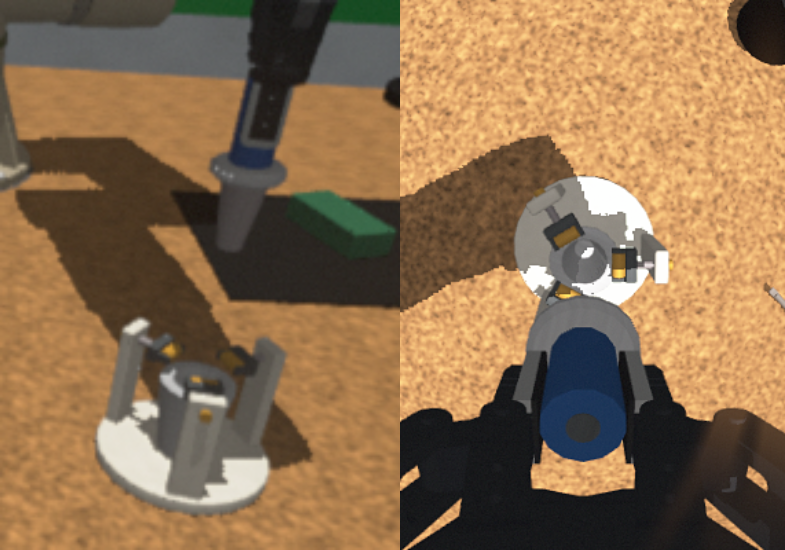

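The scene view shows the arbor gripped with its taper hanging down. The wrist view shows the flange and flat top clearly, with the socket just ahead. Next I measure the arbor's offset and tilt in the hand.

```bash
cat >> h.py <<'E'
def held(p,im,d,tcp,zt):
    # circle of flat top (z=zt) and of the flange's upper face (z=zt-.05), by colour and depth
    C=fcloud(p,d);hsv=cv2.cvtColor(im,cv2.COLOR_RGB2HSV);n=(d>0)&(np.linalg.norm(C[...,:2]-tcp[:2],axis=-1)<.035)
    top=n&(abs(C[...,2]-zt)<.003)&(np.linalg.norm(C[...,:2]-tcp[:2],axis=-1)<.02)&(hsv[...,2]>25)&(hsv[...,1]>40)
    fl=n&(abs(C[...,2]-zt+.05)<.004)&(hsv[...,1]<90)
    out=[]
    for m,z in((top,zt),(fl,zt-.05)):
        k,l,st,_=cv2.connectedComponentsWithStats(m.astype(np.uint8));m=l==1+st[1:,4].argmax()
        v,u=np.nonzero(m);P=fplane(p,u,v,z)
        c=cv2.findContours(m.astype(np.uint8),cv2.RETR_EXTERNAL,cv2.CHAIN_APPROX_NONE)[0][0][:,0]
        e=cv2.minEnclosingCircle(P[:,:2].astype(np.float32));A=C[m];q=np.linalg.lstsq(np.c_[A[:,:2]-A[:,:2].mean(0),np.ones(len(A))],A[:,2],rcond=None)[0]
        print(m.sum(),"circle",np.round(e[0],4),round(e[1],4),"z",q[2].round(4),"slope",q[:2].round(3));out.append(e)
    return out
E
python3 - <<'E'
from h import *
f=dict(np.load("w3.npz"));held(f,f['im'],f['d'],[.5651,.2241],.2855)
E
```

```text
2456 circle [0.564  0.2255] 0.0137 z 0.2856 slope [-0.001 -0.026]
1975 circle [0.5649 0.2273] 0.022 z 0.2351 slope [-0.007 -0.068]
```

Call:
{"api": "arm_command", "payload": {"targets": [{"gripper": 1,"x": 0,"y": 1,"z": 35,"wx": 0,"wy": 0,"wz": 0},{"gripper": 1,"x": 0,"y": 1,"z": 65,"wx": 0,"wy": 0,"wz": 0},{"gripper": 1,"x": 0,"y": 1,"z": 95,"wx": 0,"wy": 0,"wz": 0},{"gripper": 1,"x": 0,"y": 1,"z": 115,"wx": 0,"wy": 0,"wz": 0},{"gripper": 1,"x": 0,"y": 1,"z": 125,"wx": 0,"wy": 0,"wz": 0}]}}

```text
time_s: 6.72
tool_pos: [0.5655, 0.2244, 0.1332]
tool_rot: [-3.14, 0.001, 1.458]
force: [-0.5, 1.0, -1.8]
opening: 0.294
```

```bash
python3 - <<'E'
from workcell import status,cams
from h import *
s=status.sense();print(s['tool_pos'],s['tool_rot'],s['force'])
p=cams.camera_params("wrist");im,d=cams.camera("wrist")
held(p,im,d,s['tool_pos'],.1605);s=status.sense();print(s['tool_pos'],s['force'])
socket(p,im,d)
E
```

```text
[0.56554604 0.22444045 0.13317255] [-3.13995468e+00  5.97170902e-04  1.45757763e+00] [-0.45366693  1.03499559 -1.81931775]
2339 circle [0.5648 0.2264] 0.0132 z 0.1593 slope [ 0.    -0.008]
1864 circle [0.5651 0.2297] 0.0221 z 0.1089 slope [-0.004 -0.042]
[0.5653037  0.22448293 0.13243751] [-0.66941314 -0.50385435 -2.60660495]
rim 819 0.07204893223632143 ((0.5649236440658569, 0.2303524911403656), 0.025726934894919395)
base 7722 0.012262086549607159 ((0.5656366944313049, 0.22708077728748322), 0.06150750815868378)
posts [[0.5439 0.2757 0.094 ]
 [0.5516 0.259  0.094 ]
 [0.6015 0.2337 0.094 ]
 [0.6186 0.2226 0.094 ]]
```

Call:
{"api": "arm_command", "payload": {"targets": [{"gripper": 1,"x": -0.5,"y": 0.5,"z": 4,"wx": 0,"wy": 0,"wz": 0},{"gripper": 1,"x": -0.5,"y": 0.5,"z": 8,"wx": 0,"wy": 0,"wz": 0},{"gripper": 1,"x": -0.5,"y": 0.5,"z": 11,"wx": 0,"wy": 0,"wz": 0},{"gripper": 1,"x": -0.5,"y": 0.5,"z": 11,"wx": 0,"wy": 0,"wz": 0}]}}

```text
time_s: 7.28
tool_pos: [0.5666, 0.2247, 0.1233]
tool_rot: [3.142, -0.0, 1.459]
force: [-0.5, -0.4, -1.0]
opening: 0.291
```

```bash
python3 - <<'E'
from workcell import status,cams
from h import *
s=status.sense();print(s['tool_pos'],s['tool_rot'],s['force'])
p=cams.camera_params("wrist");im,d=cams.camera("wrist")
held(p,im,d,s['tool_pos'],.1483);s=status.sense();print(s['tool_pos'],s['force'])
E
```

```text
[0.56656532 0.22467161 0.12334009] [ 3.14153223e+00 -8.40045364e-05  1.45856435e+00] [-0.51205285 -0.38638968 -0.97722459]
2510 circle [0.5662 0.2256] 0.0141 z 0.1493 slope [ 0.001 -0.041]
2023 circle [0.566 0.228] 0.0224 z 0.0988 slope [-0.007 -0.075]
[0.56660105 0.22469643 0.12345008] [-0.43567745 -0.89171621 -2.10157926]
```

Call:
{"api": "arm_command", "payload": {"targets": [{"gripper": 1,"x": 0,"y": 0,"z": 1,"wx": 0,"wy": 0,"wz": 0},{"gripper": 1,"x": 0,"y": 0,"z": 1.5,"wx": 0,"wy": 0,"wz": 0},{"gripper": 1,"x": 0,"y": 0,"z": 1.5,"wx": 0,"wy": 0,"wz": 0}]}}

```text
time_s: 7.7
tool_pos: [0.5666, 0.2246, 0.1218]
tool_rot: [3.142, -0.0, 1.458]
force: [-0.3, 0.5, -2.0]
opening: 0.294
```

Call:
{"api": "arm_command", "payload": {"targets": [{"gripper": 1,"x": 0,"y": 0,"z": 1,"wx": 0,"wy": 0,"wz": 0},{"gripper": 1,"x": 0,"y": 0,"z": 1,"wx": 0,"wy": 0,"wz": 0}]}}

```text
time_s: 7.95
tool_pos: [0.5668, 0.2248, 0.1211]
tool_rot: [3.141, -0.001, 1.459]
force: [0.1, 0.5, -0.7]
opening: 0.293
```

Call:
{"api": "arm_command", "payload": {"targets": [{"gripper": 1,"x": 0,"y": 0,"z": 1,"wx": 0,"wy": 0,"wz": 0},{"gripper": 1,"x": 0,"y": 0,"z": 1,"wx": 0,"wy": 0,"wz": 0}]}}

```text
time_s: 8.2
tool_pos: [0.5668, 0.2249, 0.1206]
tool_rot: [3.141, -0.001, 1.459]
force: [-2.0, 1.3, 4.8]
opening: 0.295
```

Contact with the rollers: the force went from -1.8 to +4.8 N. Easing off half a millimetre and opening.

Call:
{"api": "arm_command", "payload": {"targets": [{"gripper": 1,"x": 0,"y": 0,"z": -0.5,"wx": 0,"wy": 0,"wz": 0},{"gripper": 0.2,"x": 0,"y": 0,"z": -0.5,"wx": 0,"wy": 0,"wz": 0},{"gripper": -0.2,"x": 0,"y": 0,"z": -0.5,"wx": 0,"wy": 0,"wz": 0},{"gripper": -1,"x": 0,"y": 0,"z": -0.5,"wx": 0,"wy": 0,"wz": 0},{"gripper": -1,"x": 0,"y": 0,"z": -0.5,"wx": 0,"wy": 0,"wz": 0}]}}

```text
time_s: 8.82
tool_pos: [0.5665, 0.2245, 0.1201]
tool_rot: [-3.141, 0.0, 1.458]
force: [-1.4, -0.1, -0.5]
opening: 0.986
```

Call:
{"api": "arm_command", "payload": {"targets": [{"gripper": -1,"x": 0,"y": 0,"z": 0,"wx": 0,"wy": 0,"wz": 0},{"gripper": -1,"x": 0,"y": 0,"z": 0,"wx": 0,"wy": 0,"wz": 0},{"gripper": -1,"x": 0,"y": 0,"z": -20,"wx": 0,"wy": 0,"wz": 0},{"gripper": -1,"x": 0,"y": 0,"z": -60,"wx": 0,"wy": 0,"wz": 0},{"gripper": -1,"x": 0,"y": 0,"z": -80,"wx": 0,"wy": 0,"wz": 0}]}}

```text
time_s: 9.45
tool_pos: [0.5674, 0.2249, 0.2026]
tool_rot: [3.139, -0.001, 1.459]
force: [0.2, -0.5, 0.2]
opening: 1.001
```

```bash
cat >> h.py <<'E'
def look(zt,name):
    from workcell import status,cams
    s=status.sense();print(s['tool_pos'],s['tool_rot'],s['force'],s['opening'])
    p=cams.camera_params("wrist");im,d=cams.camera("wrist")
    held(p,im,d,[.5655,.227],zt);im3,_=cams.camera("scene")
    o=np.hstack([cv2.resize(im3[120:300,350:490],None,fx=3,fy=3),cv2.resize(im[:,150:430],(360,540))])
    cv2.imwrite(f"pics/{name}.png",o[:,:,::-1])
E
python3 -c "
from h import *
look(.146,'v4')"
```

```text
[0.56739232 0.22485058 0.20259268] [ 3.13896919e+00 -1.06086935e-03  1.45852442e+00] [ 0.22361467 -0.54254339  0.23864916] 1.000941351993922
1080 circle [0.5651 0.2278] 0.0133 z 0.1466 slope [ 0.022 -0.038]
1257 circle [0.5661 0.2269] 0.0228 z 0.0959 slope [ 0.017 -0.039]
```

View pics/v4.png

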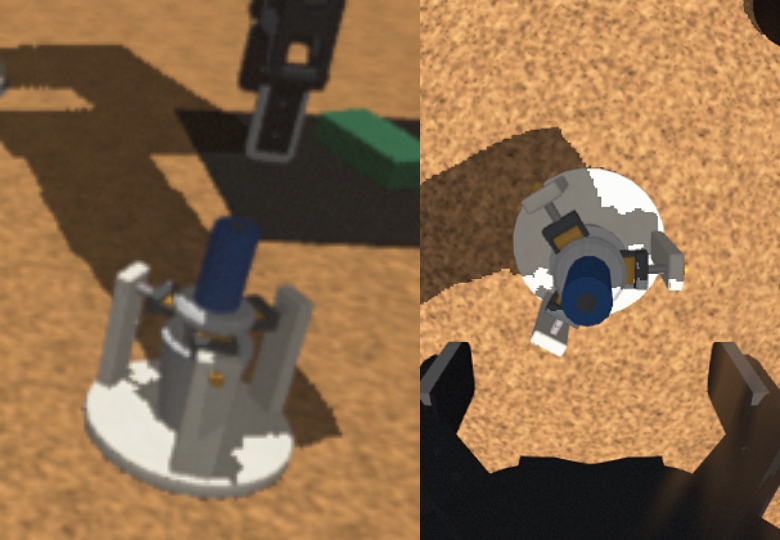

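The arbor stands on the rollers: top at 0.1466, so the flange is 14.6 mm above the rim, centred within 1.5 mm and tilted about 2°. Next I close the gripper and centre it above the top.

Call:
{"api": "arm_command", "payload": {"targets": [{"gripper": 1,"x": 2.5,"y": -1.5,"z": 0,"wx": 0,"wy": 0,"wz": 0},{"gripper": 1,"x": 2.5,"y": -1.5,"z": 0,"wx": 0,"wy": 0,"wz": 0},{"gripper": 1,"x": 2.5,"y": -1.5,"z": 0,"wx": 0,"wy": 0,"wz": 0},{"gripper": 1,"x": 2.5,"y": -1.5,"z": 0,"wx": 0,"wy": 0,"wz": 0},{"gripper": 1,"x": 2.5,"y": -1.5,"z": 0,"wx": 0,"wy": 0,"wz": 0}]}}

```text
time_s: 10.18
tool_pos: [0.5653, 0.2272, 0.2001]
tool_rot: [-3.141, 0.0, 1.458]
force: [1.3, -0.9, -0.0]
opening: -0.003
```

Call:
{"api": "arm_command", "payload": {"targets": [{"gripper": 1,"x": 0,"y": 0,"z": 20,"wx": 0,"wy": 0,"wz": 0},{"gripper": 1,"x": 0,"y": 0,"z": 35,"wx": 0,"wy": 0,"wz": 0},{"gripper": 1,"x": 0,"y": 0,"z": 40,"wx": 0,"wy": 0,"wz": 0},{"gripper": 1,"x": 0,"y": 0,"z": 40,"wx": 0,"wy": 0,"wz": 0}]}}

```text
time_s: 10.68
tool_pos: [0.5652, 0.2272, 0.16]
tool_rot: [-3.141, 0.0, 1.458]
force: [0.2, 0.1, -0.4]
opening: 0.001
```

Call:
{"api": "arm_command", "payload": {"targets": [{"gripper": 1,"x": 0,"y": 0,"z": 3,"wx": 0,"wy": 0,"wz": 0},{"gripper": 1,"x": 0,"y": 0,"z": 5,"wx": 0,"wy": 0,"wz": 0},{"gripper": 1,"x": 0,"y": 0,"z": 7,"wx": 0,"wy": 0,"wz": 0}]}}

```text
time_s: 11.05
tool_pos: [0.5659, 0.2273, 0.1541]
tool_rot: [3.14, -0.0, 1.458]
force: [-0.1, -0.5, 9.7]
opening: 0.002
```

Call:
{"api": "arm_command", "payload": {"targets": [{"gripper": 1,"x": 0,"y": 0,"z": 1.5,"wx": 0,"wy": 0,"wz": 0},{"gripper": 1,"x": 0,"y": 0,"z": 3,"wx": 0,"wy": 0,"wz": 0}]}}

```text
time_s: 11.3
tool_pos: [0.5673, 0.2275, 0.1532]
tool_rot: [3.136, -0.002, 1.458]
force: [-0.0, -0.6, 12.7]
opening: -0.001
```

Call:
{"api": "arm_command", "payload": {"targets": [{"gripper": 1,"x": 0,"y": 0,"z": 2,"wx": 0,"wy": 0,"wz": 0},{"gripper": 1,"x": 0,"y": 0,"z": 4,"wx": 0,"wy": 0,"wz": 0}]}}

```text
time_s: 11.55
tool_pos: [0.5669, 0.2276, 0.1485]
tool_rot: [3.137, -0.001, 1.458]
force: [-1.1, 0.1, 4.8]
opening: -0.0
```

Call:
{"api": "arm_command", "payload": {"targets": [{"gripper": 1,"x": 0,"y": 0,"z": 3,"wx": 0,"wy": 0,"wz": 0},{"gripper": 1,"x": 0,"y": 0,"z": 6,"wx": 0,"wy": 0,"wz": 0},{"gripper": 1,"x": 0,"y": 0,"z": 8,"wx": 0,"wy": 0,"wz": 0}]}}

```text
time_s: 11.92
tool_pos: [0.5659, 0.2275, 0.1412]
tool_rot: [3.139, -0.001, 1.459]
force: [-7.4, -3.0, 25.4]
opening: 0.001
```

25 N with the tip at about 0.133 looks like home (0.132 expected). Backing off to look.

Call:
{"api": "arm_command", "payload": {"targets": [{"gripper": 1,"x": 0,"y": 0,"z": -20,"wx": 0,"wy": 0,"wz": 0},{"gripper": 1,"x": 0,"y": 0,"z": -50,"wx": 0,"wy": 0,"wz": 0},{"gripper": -1,"x": 0,"y": 0,"z": -90,"wx": 0,"wy": 0,"wz": 0},{"gripper": -1,"x": 0,"y": 0,"z": -90,"wx": 0,"wy": 0,"wz": 0},{"gripper": -1,"x": 0,"y": 0,"z": -90,"wx": 0,"wy": 0,"wz": 0}]}}

```text
time_s: 12.55
tool_pos: [0.565, 0.2272, 0.2274]
tool_rot: [-3.141, 0.0, 1.459]
force: [-0.6, -0.1, 0.5]
opening: 0.635
```

```bash
python3 -c "
from h import *
look(.132,'v5')"
```

```text
[0.5650258  0.22724187 0.22739783] [-3.14052012e+00  2.22672756e-04  1.45850902e+00] [-0.64142953 -0.12180203  0.47460848] 0.6347115778250945
783 circle [0.5657 0.2265] 0.0133 z 0.1334 slope [-0.004 -0.02 ]
918 circle [0.5711 0.2251] 0.0298 z 0.0832 slope [ 0.002 -0.011]
```

View pics/v5.png

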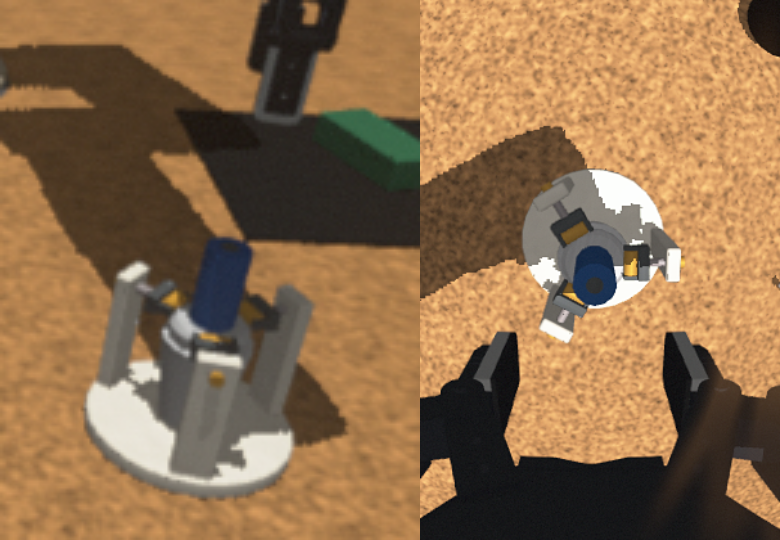

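The flange is at the rim (about 1 mm by depth, limit 5 mm) with the rollers closed above it. The arbor is upright and the gripper is clear. One last check of red and black, then I hand in.

```bash
python3 - <<'E'
from workcell import cams,status,workorder
from h import *
im,d=cams.camera("top");a=np.load("top.npz")['im']
for n,(r,c) in{"black":((220,245),(316,344)),"red":((225,252),(388,415))}.items():
    x,y=[cv2.cvtColor(i[r[0]:r[1],c[0]:c[1]],cv2.COLOR_RGB2GRAY).astype(float) for i in(a,im)]
    print(n,"shift px",cv2.phaseCorrelate(x,y),"mean diff",abs(x-y).mean())
s=status.sense();print(s['time_s'],s['joint_velocities'].round(3),s['force'])
print(workorder.hand_in())
E
```

```text
black shift px ((0.0009963135344559504, 0.49310355522948335), 1.0004511271372056) mean diff 9.367142857142857
red shift px ((0.5395743771013297, 0.5359247487266448), 0.9974903693882151) mean diff 9.127572016460906
12.7 [-0.001  0.     0.005  0.002 -0.001 -0.001] [ 0.17968966  0.82942244 -0.15596259]
the job is handed in; nothing more can be done
None
```

The blue arbor is locked home in the taper socket, and I handed the job in at 12.7 s. I lifted it from the middle hole of the rack, set it on the rollers and let go. I then tapped it down with the closed gripper, and it snapped through at about 13 N.

| Check | Reading |
|---|---|
| On the rollers, released | flange about 14.6 mm above the rim, centred within 1.5 mm, about 2° tilt |
| After the tap | flange about 1.4 mm above the rim, axis within about 1 mm, about 1° tilt, rollers closed over the flange |
| Gripper | clear of the arbor; contact force only noise |
| Red and black arbors | image shift about 0.5 to 0.8 pixel, roughly 1 to 2 mm, so in place |

**One check disagreed:** the last flange-circle fit came out with a radius of 29.8 mm instead of 23 mm. It most likely picked up rollers or the socket rim, so I ignored it and relied on the flat-top circle (13.3 mm, as expected).

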